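# Fetch the salt shaker from the sloping seasoning chest

### The job

Fetch the salt shaker from the closed seasoning chest: flip the catch fully over, off the lower sliding door, slide that door all the way behind its neighbour, and stand the shaker upright near the middle of the steel tray. Then slide the door fully shut again and flip the catch fully back down to its locked position. Keep the other door shut, do not knock the shaker over, and leave the jar, the tape roll and the timer where they stand.

Things in the scene. Friction and masses are not known exactly. Their poses are not given: they have to be found in the camera images.
- chest: Fixed steel chest 490 mm wide (y), a tub on a dark stand; its top slopes up away from the robot at 30 deg. Origin: on the table under the middle of the top; x level from low front to high rear edge, y left, z up. Slope directions used below: u = up the slope (cos30,0,sin30), v = chest y, n = out of the slope (-sin30,0,cos30). Front and rear rails 30 mm wide, tops at n = 20 mm.
- slope_mid (a point): Zero of (u, v, n), mm, 165 mm above the chest's origin. Two clear, aluminium-framed doors, each 234 (v) x 188 (u) x 6 mm, run along v on two tracks: the lower one on the right (v -228 to 6, top n = 7), the upper one on the left (v -6 to 228, n 10 to 16). The lower one hides the shaker; fully open it frees v = -230 to -68, u = -94 to 94; end bar at v = -237 is 10 high.
- sleeve_mouth (a point): Centre of the mouth of the fixed square steel sleeve, 48 mm inside, 45 mm deep, in which the shaker stands square to the slope (tilted 30 deg, with play to lean up to 4 deg more): u = 0, v = -150, n = -51 mm, sleeve floor n = -96. Draw the shaker out along n: 60 mm clears the sleeve, 120 mm clears all.
- lower_door (a joint): Travel of the lower (right) door along +v, m: 0 shut, 0.16 (stop) fully open behind, that is under, the upper door. Friction about 1.5 N plus 6 N s/m; stays where left. While the catch is locked, a dark stop block on the door is held by the catch bar after 6 mm.
- door_fin (a point): Grip point of the lower door's upright steel fin: 12 mm thick (v), 60 mm long (u), from n = 6 to 44 mm. The point is in the fin's middle, 10 mm below its top, at u = 30, v = -200, n = 34 when shut, and moves with the door. Fully open, the fin's face is 28 mm from the upper door's edge, whose top is 28 mm lower than the fin's.
- upper_door (a joint): Travel of the upper (left) door toward -v, m: 0 shut. It has a like fin at u = 30, v = 200, up to n = 54 mm: pass over it. Leave it shut.
- catch (a joint): Angle of the flip-over catch, hinged about v on the front rail, rad: 0 locked (bar 62 mm long lies up the slope over the lower door, in the way of its stop block); flips up and over toward the robot to its stop at 1.75 (free, bar standing up, leaning a little to the front). Friction 0.05 N m; stays where left.
- catch_knob (a point): Centre of the black knob at the catch bar's end, a drum 20 mm diameter, 20 mm long along v, to be pinched along v. At angle 0 it lies at u = -60, v = -172, n = 44 mm. Pinched, it can be carried round its arc with a constant tool orientation (it turns between the pads and may lag by 0.25 rad: carry on past the stop). The dark stop block (u -89 to -71, v -196 to -184) is n = 35 mm high.
- catch_pivot (a point): Hinge of the catch: u = -110, v = -172, n = 26 mm, axis along v. For catch angle q the knob's centre is at u + 50 cos(q) - 18 sin(q), n + 50 sin(q) + 18 cos(q) mm from it.
- shaker: Salt shaker of clear glass with a grey domed cap, 44 mm diameter, 90 mm tall, about 100 g. Origin at the middle of its base, z along its axis to the cap. The cap is 34 mm wide, from 66 to 90 mm above the base; grip it there. Stands tilted in the chest at first; its cap ends 6 mm below the doors' plane (n = 0).
- tray: Fixed square plain steel tray, 140 x 140 mm, rim 14 mm high, walls and floor 4 to 5 mm thick. Origin under its middle, at table height.
- jar: Open preserving jar with a cooked duck leg, 114 mm diameter, 156 mm tall, loose; origin at the middle of its base. Bystander.
- tape: Roll of tape lying flat, 68 mm diameter, 26 mm high, loose; origin at the middle of its base. Bystander.
- clock: Round kitchen timer, 67 mm diameter, 42 mm high, loose; origin at the middle of its base. Bystander.
Things that resemble listed ones, but are neither listed nor needed, are in the scene too. Several things look just like the tray: the one meant starts farthest from the robot's base.

How it is judged:
On the way, in this order (a step that is already met when the one before it is completed fails the run):
1. the catch is flipped over, off the lower door (value of joint catch above 1.45 rad), for 0.1 s.
2. the lower door is slid behind its neighbour (value of joint lower_door above 0.148 m), for 0.1 s.
3. the shaker stands upright on the tray, let go (horizontal distance between shaker and tray below 0.04 m and angle between shaker's own z axis and vertical below 0.1 rad and z of shaker in the frame of tray below 0.009 m and linear speed of shaker below 0.03 m/s and contact force between the fingers and shaker below 0.1 N), for 0.2 s.
4. the lower door is shut again (value of joint lower_door below 0.006 m), for 0.1 s.
5. the catch is locked again (value of joint catch below 0.18 rad), for 0.1 s.
At the end, for the whole second after the job is handed in: The shaker stands upright (within 0.1 rad) and at rest on the tray's floor, within 40 mm of its middle; the lower door is shut (under 8 mm open), the catch is locked (under 0.2 rad), the upper door is shut (under 10 mm), and the jar, tape roll and timer are within 20 mm of where they stood (all of step 3 and value of joint lower_door below 0.008 m and value of joint catch below 0.2 rad and value of joint upper_door below 0.01 m and distance of each of jar, tape, clock from where it was at the start of the episode below 0.02 m); the robot touches nothing.
It fails at once if the other door is slid open (value of joint upper_door above 0.02 m).
It fails at once if the shaker is knocked over (angle between shaker's own z axis and vertical above 1.2 rad).
It fails at once if a bystander is knocked away (distance of any of jar, tape, clock from where it was at the start of the episode above 0.03 m).
It also fails if it takes over 72 s, if anything falls off the work surface, if the arm or the gripper's body presses on something with over 40 N, if the wrist force passes 120 N, or if a joint passes its speed limit or range.

### The arm

A 6-joint arm with a two-finger parallel gripper is mounted at the origin on the work surface; the furniture and walls round the work are solid. World frame = base frame: x ahead of the robot, y to its left, z up, the work surface at z = 0. Lengths are in m, angles in rad, forces in N, time in s.
With the tool pointing down it reaches from about 0.35 to 0.85 m from the base axis. Payload 8.1 kg.
Tool frame: the origin (TCP) lies between the finger pads; the fingertips stand 8 mm ahead of it and the grasp point (between the pads) lies 11 mm behind it; z points along the fingers, y is the line along which they close (so a half turn about z gives the same grasp; the last joint's range is limited). The gripper opens to 93 mm and grips with 3 to 60 N. Pads are 15 mm wide; open, the fingers measure 128 mm over their backs; the gripper's body (75 mm by 188 mm) begins 65 mm behind the grasp point.
Start: joints at [-1.248, 0.13, 1.488, -0, 1.523, -0.085], TCP at [0.238, -0.551, 0.227] pointing down, gripper open.
Joint ranges: [-2.96, 2.96], [-0.89, 2.26], [0.02, 2.5], [-1.34, 4.48], [0, 2.73], [-2.66, 2.66]. Speed limits (rad/s): [2.39, 2.39, 2.79, 3.14, 3.14, 3.14].

### API

Orientations are given as a rotation vector (axis times angle).
In Python, from rig import telemetry, imaging, bot gives the robot as it stands. The module is installed in compiled form; this text tells all that it offers.
- The arm moves only by the tool step_arm, never from a script. Its argument "moves" is a list of rows, each a list of 2 entries, a list of its own where there are three numbers: the shift along the tool's x, y, z scaled (see below), then the turn, a rotation vector about the tool's x, y, z scaled (see below). A call has 1 to 5 rows; each row is the pose to reach, as a shift and turn from the pose commanded when the call began, along the tool's axes at that moment; what a row does not reach only later rows make up. The controller multiplies each number of a shift by 800 mm and each number of a turn by pi/2 rad. A row lasts 1/12 s, in which the tool goes at most 41.7 mm and 7.16 degrees, less where a joint would pass 70% of its speed; a pose out of reach is approached as far as the arm can. A call with a number of a shift or a turn outside -1 to 1 is refused whole. A call with a gripper value outside its range is refused whole. "gripper" is the opening, from 0 (shut) to 1 (fully open), set as the call begins (left out, the last holds). The fingers move at their own pace and stop on an object; "squeeze" is the grip in N (left out, the last holds). Time passes only in rows, so rows that repeat a pose let the fingers close. It gives the time, the measured TCP pose, the force, the opening and the grip force at its end, in the units of the state.
- telemetry.get_state(): the state, without advancing time (a new reading comes with each control period).
- imaging.capture(name): name is "scene" or "top"; returns the picture (400x640x3 uint8, blue, green, red); there is no depth.
- imaging.camera_params(name): a dict with "vfov" (degrees; the focal length in pixels is half the picture's height over the tangent of half this angle, whatever the lens; pixels are square), "cx", "cy" (the principal point, pixels), "rvec" (rotation vector, rad) and "tvec" (3), from world to camera coordinates, as OpenCV has them. Camera axes: x right, y down, z forward; pixel columns grow to the right and rows downward; lengths in m; the calibration is good to about 2 mm. A picture is of the moment at which its call begins. camera_params takes no time and is no camera call.
- bot.job_done(): hands the job in; it is judged then, once.
The state is a dict: "clock": time; "joint_positions": joint angles; "dq": joint speeds; "effort": joint torques, N m; "tool_pos": TCP position; "ee_rot": TCP orientation; "ft_force": force on the tool from outside, world axes, zero at the start; "ft_torque": the same for the moment, N m; "width": finger opening in m; "finger_force": force on a finger pad.
Only numpy, scipy, OpenCV 4.12 (cv2) and the standard library are available. Lean on these libraries where they do the work, as an engineer would, in place of code of your own. Each camera call takes 0.05 s, during which the arm holds its last target. There are 200 camera calls.

## Working session

There is one attempt and no reset: what is moved stays moved. The work goes in short steps, Python scripts to look and compute and a tool call to move; the robot and the scene stay as the last step left them, time stands still between calls to the robot, and variables do not carry over. Pictures are saved under pics/ and viewed, at most 10 in all, crops included, and the job is handed in when it is done.

Besides the shell and the picture viewer there is one more tool, called after "Emit:" as name(argument=value, ...), one argument or row to a line, values as JSON. step_arm: Moves the arm, as the interface text tells. Its arguments: {"type":"object","properties":{"moves":{"type":"array","items":{"type":"array"}},"gripper":{"type":"number"},"squeeze":{"type":"number"}},"required":["moves"]}

```bash
mkdir -p pics
python3 - <<'E'
from rig import telemetry, imaging, bot
import cv2
for n in("scene","top"):
    cv2.imwrite(f"pics/{n}0.png",imaging.capture(n)); print(n,imaging.camera_params(n))
print(telemetry.get_state())
E
```

```text
scene {'vfov': 47.21811121991297, 'cx': 325.0745535577219, 'cy': 192.82708382388068, 'rvec': array([ 0.60085193, -2.60091659,  1.20258185]), 'tvec': array([0.35763369, 0.28024101, 1.15423862])}
top {'vfov': 48.722020462832155, 'cx': 318.84223313130514, 'cy': 191.48388871904612, 'rvec': array([ 2.09747075, -2.13885976,  0.22481014]), 'tvec': array([-0.11959628,  0.48277258,  1.44247417])}
{'clock': 0.1, 'joint_positions': array([-1.24838677e+00,  1.31103387e-01,  1.48915423e+00,  3.10261960e-05,
        1.52301470e+00, -8.54122758e-02]), 'dq': array([ 0.00057326, -0.00211324, -0.00284383, -0.00053161,  0.0003317 ,
        0.00049286]), 'effort': array([ 1.14805727e-03, -5.61340249e+01, -4.93095946e+01,  7.70988688e-02,
        2.92257615e-02, -4.84795419e-05]), 'tool_pos': array([ 0.23783179, -0.55030582,  0.22569061]), 'ee_rot': array([-3.07486901e+00, -6.35834084e-01,  2.63441373e-04]), 'ft_force': array([ 0.32875702, -0.55209103, -0.57101062]), 'ft_torque': array([-0.01640311,  0.02068723, -0.01409553]), 'finger_force': 0.0, 'width': 0.09281156916196821}
```

View pics/scene0.png

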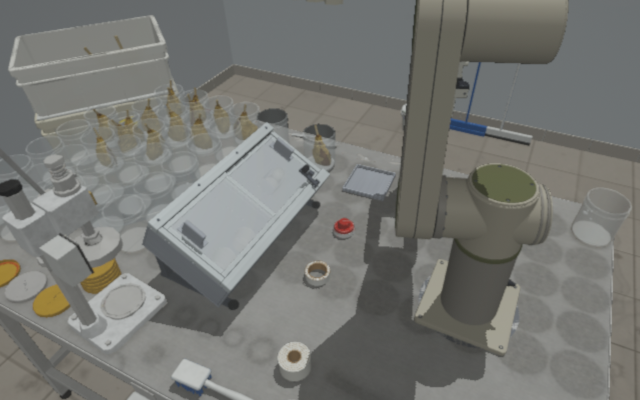

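View pics/top0.png

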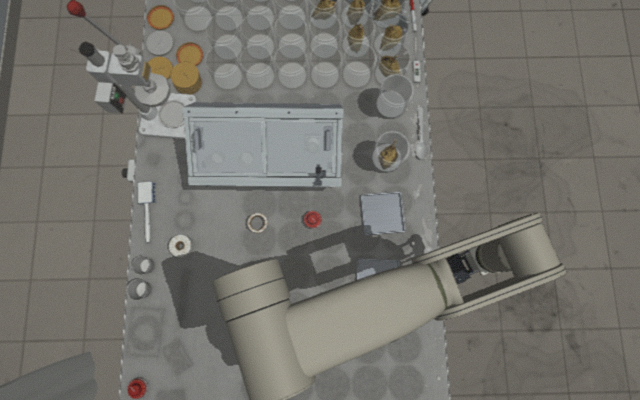

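The scene view shows the chest at about (240,210), the catch knob at (308,172) and a tray at (370,181). The top view shows the chest at (187–342, 108–187), the knob at (318,171), and two tray candidates at (382,213) and (378,268). The second candidate is partly under the arm. The jar is at (390,152), the tape ring at (257,223), and the red timer at (313,219). I'll enlarge both views.

```bash
cat > h.py <<'E'
import numpy as np, cv2
from rig import telemetry, imaging, bot
from scipy.spatial.transform import Rotation as R
P={}
for n in("scene","top"):
    p=imaging.camera_params(n); f=200/np.tan(np.radians(p["vfov"])/2)
    P[n]=(np.array([[f,0,p["cx"]],[0,f,p["cy"]],[0,0,1]]),R.from_rotvec(p["rvec"]).as_matrix(),np.array(p["tvec"]))
def ray(n,uv):
    K,M,t=P[n]; d=M.T@np.linalg.inv(K)@np.array([*uv,1.]); return -M.T@t,d/np.linalg.norm(d)
def onz(n,uv,z):
    c,d=ray(n,uv); return c+d*(z-c[2])/d[2]
def proj(n,X):
    K,M,t=P[n]; q=K@(M@np.asarray(X)+t); return q[:2]/q[2]
def tri(a,b):
    c1,d1=ray("scene",a); c2,d2=ray("top",b)
    s=np.linalg.lstsq(np.c_[d1,-d2],c2-c1,rcond=None)[0]; p,q=c1+s[0]*d1,c2+s[1]*d2
    return (p+q)/2,np.linalg.norm(p-q)
E
python3 - <<'E'
from h import *
a=cv2.imread("pics/scene0.png");b=cv2.imread("pics/top0.png")
cv2.imwrite("pics/cs.png",cv2.resize(a[110:310,140:405],None,fx=3,fy=3,interpolation=cv2.INTER_CUBIC))
cv2.imwrite("pics/ct.png",cv2.resize(b[95:295,175:440],None,fx=3,fy=3,interpolation=cv2.INTER_CUBIC))
print([c.round(3) for c in(ray("top",(320,200))[0],ray("scene",(320,200))[0])])
for uv in[(382,213),(378,268),(330,257),(255,340)]: print(uv,onz("top",uv,0).round(3))
for uv in[(187,187),(341,187)]: print(onz("top",uv,.12).round(3))
for uv in[(187,108),(342,108)]: print(onz("top",uv,.24).round(3))
E
```

```text
[array([ 0.18 , -0.114,  1.511]), array([-0.014,  0.779,  0.965])]
(382, 213) [ 0.41  -0.347  0.   ]
(378, 268) [ 0.223 -0.324  0.   ]
(330, 257) [ 0.263 -0.163  0.   ]
(255, 340) [-0.     0.089  0.   ]
[0.489 0.295 0.12 ]
[ 0.479 -0.2    0.12 ]
[0.709 0.27  0.24 ]
[ 0.7   -0.203  0.24 ]
```

View pics/cs.png

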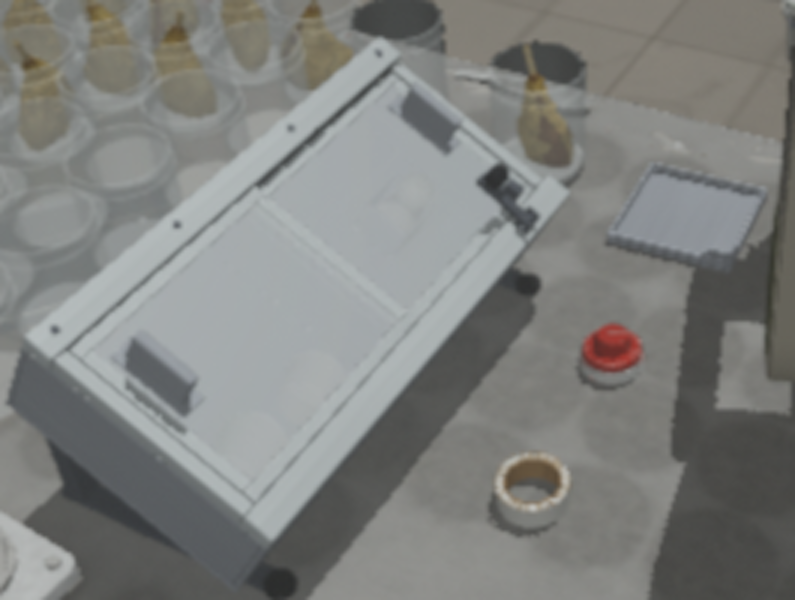

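View pics/ct.png

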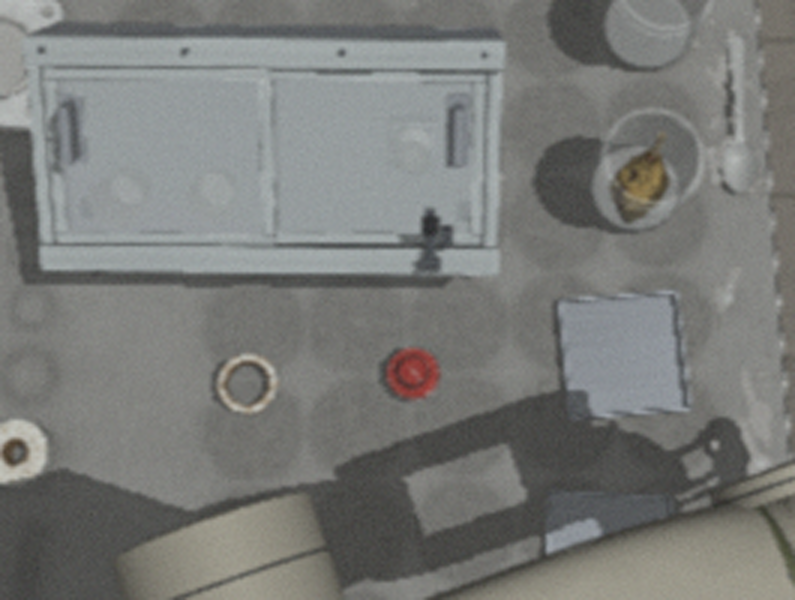

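Tray candidates are A (382,213), at (0.41,-0.35) and 0.54 m from the base, and B (378,268), 0.39 m away and partly under the arm. A fits "farthest", and both crops show its plain steel square. I'll check again for hidden trays once the arm has moved. Next I triangulate the chest points.

```bash
cat > fit.py <<'E'
from h import *
from scipy.optimize import least_squares
S=lambda c:((c[0]+.5)/3-.5+140,(c[1]+.5)/3-.5+110)
T=lambda c:((c[0]+.5)/3-.5+175,(c[1]+.5)/3-.5+95)
pts={"RL":((28,345),(27,42)),"RR":((380,40),(505,42)),"FR":((569,189),(499,272)),"FL":((267,541),(41,272)),
"knob":((495,180),(430,217)),"s1":((378,53),(485,55)),"s2":((291,128),(341,52)),"s3":((177,225),(184,51)),"s4":((55,329),(41,50))}
for k,(a,b) in pts.items():
    X,e=tri(S(a),T(b)); print(k,X.round(4),round(e,4))
uvn={"RL":(124,245,20),"RR":(124,-245,20),"FR":(-124,-245,20),"FL":(-124,245,20),"knob":(-60,-172,44)}
c,s=np.cos(np.pi/6),np.sin(np.pi/6)
def W(p,q):
    u,v,n=np.array(q)/1000; l=np.array([u*c-n*s,v,u*s+n*c+.165]); C,Z=np.cos(p[2]),np.sin(p[2])
    return np.array([C*l[0]-Z*l[1]+p[0],Z*l[0]+C*l[1]+p[1],l[2]])
def res(p): return np.concatenate([np.r_[proj("scene",W(p,uvn[k]))-S(pts[k][0]),proj("top",W(p,uvn[k]))-T(pts[k][1])] for k in uvn])
if __name__=="__main__":
    r=least_squares(res,[.59,.04,0],loss="soft_l1"); print(r.x,r.fun.reshape(-1,4).round(1))
    r2=least_squares(lambda p:res(p)[:],r.x); print(r2.x)
    for q in[(30,-200,44),(-60,-172,44),(0,-150,-6)]: print(q,W(r.x,q).round(4),proj("scene",W(r.x,q)),proj("top",W(r.x,q)))
    for n,C,cr in(("top",T,[(558,298),(676,290),(690,410),(570,418)]),("scene",S,[(655,163),(767,186),(728,268),(608,240)])):
        Q=[onz(n,C(x),.014) for x in cr]; print(n,np.mean(Q,0).round(4),[q.round(3) for q in Q])
    for C,n,x,z in((S,"scene",(612,345),.03),(T,"top",(413,372),.042),(S,"scene",(532,480),.026),(T,"top",(247,383),.026)): print(onz(n,C(x),z).round(3))
E
python3 fit.py
```

```text
RL [0.711  0.2831 0.2309] 0.0011
RR [ 0.6984 -0.2066  0.2369] 0.002
FR [ 0.4839 -0.2003  0.1207] 0.0015
FL [0.4967 0.2929 0.1184] 0.0049
knob [ 0.5305 -0.1281  0.1679] 0.0083
s1 [ 0.6861 -0.1854  0.2364] 0.0003
s2 [ 0.6903 -0.0393  0.2375] 0.0022
s3 [0.6948 0.1207 0.2374] 0.0009
s4 [0.6981 0.2656 0.2386] 0.0007
[ 0.60465483  0.04318496 -0.0227041 ] [[-1.1 -2.9 -2.4 -0.8]
 [-0.5 -1.6 -0.6  0. ]
 [ 0.2  0.4 -0.3  0.9]
 [ 2.8 -0.4  0.1  0.3]
 [-0.5 -1.3  0.2  2. ]]
[ 0.60510068  0.04365767 -0.02384361]
(30, -200, 44) [ 0.6041 -0.1569  0.2181] [284.98156313 143.73690259] [327.47375751 140.62811942]
(-60, -172, 44) [ 0.5268 -0.1271  0.1731] [304.14453866 168.38915838] [318.18358023 168.96362261]
(0, -150, -6) [ 0.6042 -0.1068  0.1598] [277.82609534 169.07608038] [311.33358128 146.60159501]
top [ 0.41   -0.3462  0.014 ] [array([ 0.476, -0.274,  0.014]), array([ 0.483, -0.411,  0.014]), array([ 0.344, -0.418,  0.014]), array([ 0.337, -0.282,  0.014])]
scene [ 0.4057 -0.3419  0.014 ] [array([ 0.477, -0.411,  0.014]), array([ 0.345, -0.424,  0.014]), array([ 0.333, -0.272,  0.014]), array([ 0.467, -0.261,  0.014])]
[ 0.388 -0.099  0.03 ]
[ 0.389 -0.105  0.042]
[0.382 0.083 0.026]
[0.383 0.082 0.026]
```

The points agree: rail screws sit at z=0.237, as the geometry requires, and chest yaw is about -0.0255. Timer and tape come out the same from both views. I use chest origin (0.6065, 0.0425). Now a helper that turns goals into move numbers.

```bash
cat > plan.py <<'E'
from fit import *
CH=[.6065,.0425,-.0255]
def Rslope():
    o=W(CH,(0,0,0)); e=[(W(CH,q)-o)*1000/1000 for q in((1000,0,0),(0,-1000,0),(0,0,-1000))]
    return np.array(e).T
def Rdown(): 
    y=CH[2]; return np.array([[np.cos(y),np.sin(y),0],[np.sin(y),-np.cos(y),0],[0,0,-1.]])
def go(X,Rt):
    "row numbers from the present pose to tool position X, orientation Rt"
    s=telemetry.get_state(); R0=R.from_rotvec(s["ee_rot"]).as_matrix(); d=R0.T@(np.asarray(X)-s["tool_pos"])
    rv=R.from_matrix(R0.T@Rt).as_rotvec()
    print("row",(d/.8).round(4).tolist(),(rv/(np.pi/2)).round(4).tolist(),"| mm",round(np.linalg.norm(d)*1000,1),"deg",round(np.degrees(np.linalg.norm(rv)),1),"t",s["clock"])
def gos(u,v,n): go(W(CH,(u,v,n)),Rslope())
def now():
    s=telemetry.get_state(); l=s["tool_pos"]-W(CH,(0,0,0)); E=Rslope(); q=E.T@l*1000
    print("u,v,n",q[0].round(1),-q[1].round(1),-q[2].round(1),"F",s["ft_force"].round(1),"w",round(s["width"]*1000,1),"ff",s["finger_force"],"t",s["clock"])
E
python3 -c "
from plan import *
now(); gos(-59,-172,104)
for x in [(640,188)]: print(onz('top',T(x),0.005))
print(onz('scene',S((545,155)),.005), W(CH,(-59,-172,104)))
"
```

```text
RL [0.711  0.2831 0.2309] 0.0011
RR [ 0.6984 -0.2066  0.2369] 0.002
FR [ 0.4839 -0.2003  0.1207] 0.0015
FL [0.4967 0.2929 0.1184] 0.0049
knob [ 0.5305 -0.1281  0.1679] 0.0083
s1 [ 0.6861 -0.1854  0.2364] 0.0003
s2 [ 0.6903 -0.0393  0.2375] 0.0022
s3 [0.6948 0.1207 0.2374] 0.0009
s4 [0.6981 0.2656 0.2386] 0.0007
u,v,n -275.7 -602.0 229.3 F [ 0.3 -0.6 -0.6] w 92.8 ff 0.0 t 0.1
row [0.5097, -0.3564, 0.0008] [-0.0733, 0.3282, 0.2692] | mm 497.6 deg 38.8 t 0.1
[ 0.60834757 -0.37683167  0.005     ]
[ 0.60596576 -0.38179117  0.005     ] [ 0.49905249 -0.12681543  0.22556664]
```

Emit:
step_arm(
  moves=[
    [[0.051, -0.0356, 0], [-0.0147, 0.0656, 0.0538]],
    [[0.102, -0.0713, 0], [-0.0293, 0.1313, 0.1077]],
    [[0.153, -0.107, 0], [-0.044, 0.197, 0.1615]],
    [[0.204, -0.1426, 0], [-0.0586, 0.2626, 0.2154]],
    [[0.255, -0.178, 0], [-0.0733, 0.3282, 0.2692]],
  ],
  gripper=0.55,
)

```text
clock: 0.52
tool_pos: [0.3483, -0.3725, 0.2267]
ee_rot: [3.041, 0.007, 0.759]
ft_force: [-0.4, 1.2, 0.9]
width: 0.064
finger_force: 0.0
```

```bash
sed -i 's/^for k,(a,b) in pts.items():/for k,(a,b) in (pts.items() if __name__=="__main__" else []):/' fit.py; python3 -c "
from plan import *
now(); gos(-59,-172,104)"
```

```text
u,v,n -183.5 -421.5 177.2 F [-0.4  1.2  0.9] w 64.0 ff 0.0 t 0.5167
row [0.1675, -0.3067, 0.088] [-0.0042, 0.0217, 0.018] | mm 288.3 deg 2.6 t 0.5167
```

Emit:
step_arm(
  moves=[
    [[0.024, -0.044, 0.0126], [-0.0042, 0.0217, 0.018]],
    [[0.048, -0.088, 0.0252], [-0.0042, 0.0217, 0.018]],
    [[0.072, -0.132, 0.0378], [-0.0042, 0.0217, 0.018]],
    [[0.096, -0.176, 0.05], [-0.0042, 0.0217, 0.018]],
    [[0.12, -0.22, 0.063], [-0.0042, 0.0217, 0.018]],
  ],
)

```text
clock: 0.93
tool_pos: [0.4549, -0.1953, 0.2251]
ee_rot: [3.029, -0.033, 0.805]
ft_force: [0.6, -0.3, -0.3]
width: 0.0511
finger_force: 0.0
```

```bash
python3 -c "
from plan import *
now(); gos(-59,-172,104)"
```

```text
u,v,n -96.0 -241.6 124.8 F [ 0.6 -0.3 -0.3] w 51.1 ff 0.0 t 0.9333
row [0.0466, -0.0868, 0.0258] [0.0001, 0.0024, 0.0024] | mm 81.5 deg 0.3 t 0.9333
```

Emit:
step_arm(
  moves=[
    [[0.023, -0.043, 0.013], [0, 0.0024, 0.0024]],
    [[0.046, -0.087, 0.026], [0, 0.0024, 0.0024]],
    [[0.0466, -0.0868, 0.0258], [0, 0.0024, 0.0024]],
    [[0.0466, -0.0868, 0.0258], [0, 0.0024, 0.0024]],
  ],
)

```text
clock: 1.27
tool_pos: [0.4995, -0.1244, 0.2252]
ee_rot: [3.031, -0.025, 0.81]
ft_force: [1.1, -0.8, -0.0]
width: 0.051
finger_force: 0.0
```

```bash
python3 -c "
from plan import *
now(); gos(-59,-172,104)
a=imaging.capture('scene');b=imaging.capture('top')
cv2.imwrite('pics/s1.png',a);cv2.imwrite('pics/t1.png',b)
A=cv2.resize(a[100:250,200:460],None,fx=3,fy=3,interpolation=cv2.INTER_CUBIC)
cv2.imwrite('pics/v1.png',np.vstack([cv2.resize(a[110:210,240:440],(800,400)),cv2.resize(b[180:280,320:520],(800,400))])[:800][::1] if 0 else np.vstack([cv2.resize(a[120:195,250:400],(600,300)),cv2.resize(b[180:255,320:470],(600,300))]))
"
```

```text
u,v,n -58.8 -169.5 103.5 F [ 1.1 -0.8 -0. ] w 51.0 ff 0.0 t 1.2667
row [-0.0002, 0.0031, -0.0006] [-0.0031, 0.0009, 0.005] | mm 2.5 deg 0.5 t 1.2667
```

View pics/t1.png

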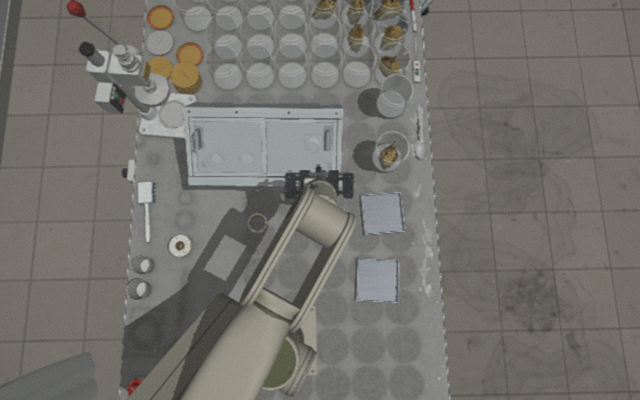

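View pics/v1.png

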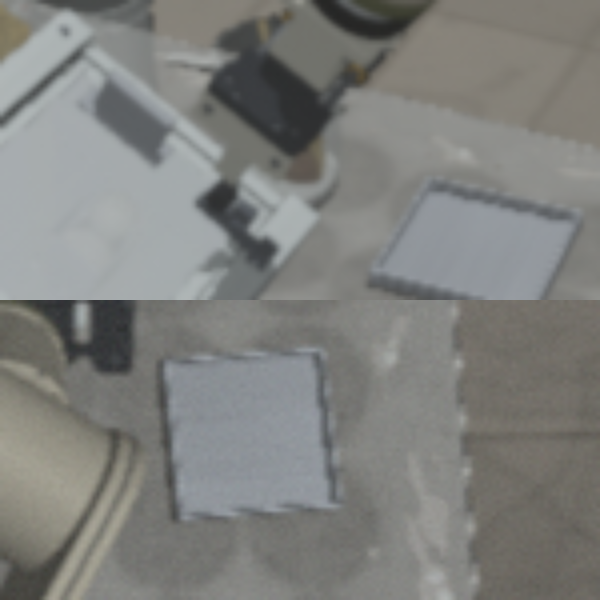

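The arm is now clear and only two trays are in view, A (382,213) and B (378,280). A is clearly the farthest from the base, and the enlarged crop confirms it is a plain square steel tray. The gripper stands above the knob, so I descend.

Emit:
step_arm(
  moves=[
    [[0, 0.003, 0.025], [-0.003, 0, 0.005]],
    [[0, 0.003, 0.05], [-0.003, 0, 0.005]],
    [[0, 0.003, 0.07], [-0.003, 0, 0.005]],
    [[0, 0.003, 0.077], [-0.003, 0, 0.005]],
    [[0, 0.003, 0.077], [-0.003, 0, 0.005]],
  ],
)

```text
clock: 1.78
tool_pos: [0.5279, -0.1331, 0.1699]
ee_rot: [3.028, -0.057, 0.804]
ft_force: [-0.5, 0.0, 0.5]
width: 0.0511
finger_force: 0.0
```

```bash
python3 -c "
from plan import *
now()
a=imaging.capture('scene')
cv2.imwrite('pics/v2.png',cv2.resize(a[125:205,255:375],None,fx=5,fy=5,interpolation=cv2.INTER_CUBIC))
"
```

```text
u,v,n -61.7 -177.6 41.3 F [-0.5  0.   0.5] w 51.1 ff 0.0 t 1.7833
```

View pics/v2.png

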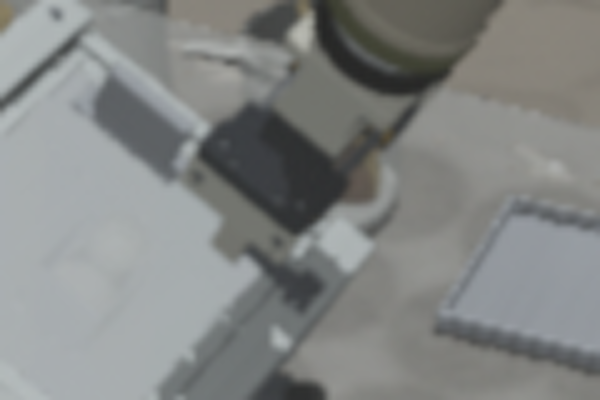

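The finger straddles the knob at crop (250,215). v has drifted a few mm, so I correct it before closing.

```bash
python3 -c "
from plan import *
now(); gos(-58.5,-172,42)"
```

```text
u,v,n -60.6 -177.5 42.3 F [0.2 0.3 0. ] w 51.4 ff 0.0 t 1.8333
row [0.0026, -0.0069, 0.0004] [0.003, 0.0018, -0.0063] | mm 5.9 deg 0.7 t 1.8333
```

Emit:
step_arm(
  moves=[
    [[0.0026, -0.0069, 0.0004], [0.003, 0.0018, -0.0063]],
    [[0.0026, -0.0069, 0.0004], [0.003, 0.0018, -0.0063]],
    [[0.0026, -0.0069, 0.0004], [0.003, 0.0018, -0.0063]],
  ],
)

```text
clock: 2.08
tool_pos: [0.5319, -0.1264, 0.1743]
ee_rot: [3.025, -0.034, 0.817]
ft_force: [0.9, 0.6, 0.5]
width: 0.0515
finger_force: 0.0
```

Emit:
step_arm(
  moves=[
    [[0, 0, 0], [0, 0, 0]],
    [[0, 0, 0], [0, 0, 0]],
    [[0, 0, 0], [0, 0, 0]],
    [[0, 0, 0], [0, 0, 0]],
  ],
  gripper=0,
  squeeze=12,
)

```text
clock: 2.42
tool_pos: [0.5316, -0.1259, 0.1731]
ee_rot: [3.027, -0.033, 0.815]
ft_force: [0.3, -0.1, 0.6]
width: 0.0292
finger_force: 0.0
```

```bash
python3 -c "
from plan import *
now(); gos(-58.5,-172,42)
for q in np.linspace(0,2,11): print(round(q,1),(np.array([50*np.cos(q)-18*np.sin(q)-50,0,-(50*np.sin(q)+18*np.cos(q)-18)])/800).round(4))"
```

```text
u,v,n -57.1 -170.3 42.3 F [ 0.3 -0.1  0.6] w 29.2 ff 0.0 t 2.4167
row [-0.0018, 0.0022, 0.0004] [-0.0005, -0.0014, 0.0021] | mm 2.3 deg 0.2 t 2.4167
0.0 [ 0.  0. -0.]
0.2 [-0.0057  0.     -0.012 ]
0.4 [-0.0137  0.     -0.0226]
0.6 [-0.0236  0.     -0.0314]
0.8 [-0.0351  0.     -0.038 ]
1.0 [-0.0477  0.     -0.0422]
1.2 [-0.0608  0.     -0.0439]
1.4 [-0.074   0.     -0.0429]
1.6 [-0.0868  0.     -0.0393]
1.8 [-0.0986  0.     -0.0333]
2.0 [-0.109  0.    -0.025]
```

Emit:
step_arm(
  moves=[
    [[0, 0, 0], [0, 0, 0]],
    [[0, 0, 0], [0, 0, 0]],
    [[0, 0, 0], [0, 0, 0]],
    [[0, 0, 0], [0, 0, 0]],
  ],
)

```text
clock: 2.75
tool_pos: [0.5316, -0.1254, 0.1729]
ee_rot: [3.028, -0.033, 0.814]
ft_force: [1.6, 5.6, 2.2]
width: 0.0197
finger_force: 12.0
```

```bash
python3 -c "
from plan import *
now()"
```

```text
u,v,n -57.2 -169.7 42.2 F [1.6 5.6 2.2] w 19.7 ff 11.995997428894043 t 2.75
```

The knob is pinched at 19.7 mm, as expected for the 20 mm drum. Now I carry it over the arc.

Emit:
step_arm(
  moves=[
    [[-0.0057, 0, -0.012], [0, 0, 0]],
    [[-0.0137, 0, -0.0226], [0, 0, 0]],
    [[-0.0236, 0, -0.0314], [0, 0, 0]],
    [[-0.0351, 0, -0.038], [0, 0, 0]],
    [[-0.0477, 0, -0.0422], [0, 0, 0]],
  ],
)

```text
clock: 3.17
tool_pos: [0.4818, -0.124, 0.1837]
ee_rot: [3.028, -0.033, 0.817]
ft_force: [4.1, 7.2, 2.3]
width: 0.0201
finger_force: 12.0
```

Emit:
step_arm(
  moves=[
    [[-0.0131, 0, -0.0017], [0, 0, 0]],
    [[-0.0263, 0, -0.0007], [0, 0, 0]],
    [[-0.0391, 0, 0.0029], [0, 0, 0]],
    [[-0.0509, 0, 0.0089], [0, 0, 0]],
    [[-0.057, 0, 0.013], [0, 0, 0]],
  ],
)

```text
clock: 3.58
tool_pos: [0.4469, -0.123, 0.1507]
ee_rot: [3.029, -0.033, 0.814]
ft_force: [-2.9, 9.6, 4.5]
width: 0.0199
finger_force: 12.0
```

Emit:
step_arm(
  moves=[
    [[0, 0, 0], [0, 0, 0]],
    [[0, 0, 0], [0, 0, 0]],
  ],
)

```text
clock: 3.75
tool_pos: [0.4465, -0.1229, 0.1498]
ee_rot: [3.031, -0.033, 0.811]
ft_force: [-2.9, 7.1, 0.6]
width: 0.02
finger_force: 12.0
```

```bash
python3 -c "
from plan import *
now()
u,n=50*np.cos(1.75)-18*np.sin(1.75)-50,50*np.sin(1.75)+18*np.cos(1.75)-18;print(u,n)"
```

```text
u,v,n -142.5 -169.4 64.7 F [-2.9  7.1  0.6] w 20.0 ff 12.001643925905228 t 3.75
-76.62404982620546 27.99086834200599
```

Emit:
step_arm(
  moves=[
    [[0, 0, 0], [0, 0, 0]],
    [[0, 0, 0], [0, 0, 0]],
    [[0, 0, 0], [0, 0, 0]],
    [[0, 0, -0.03], [0, 0, 0]],
    [[0, 0, -0.07], [0, 0, 0]],
  ],
  gripper=0.5,
)

```text
clock: 4.17
tool_pos: [0.425, -0.1259, 0.196]
ee_rot: [-3.038, 0.032, -0.798]
ft_force: [-1.0, -0.9, 0.5]
width: 0.0451
finger_force: 0.0
```

Emit:
step_arm(
  moves=[
    [[0.05, 0.01, 0], [0, 0, 0]],
    [[0.1, 0.02, 0], [0, 0, 0]],
    [[0.15, 0.03, 0], [0, 0, 0]],
    [[0.2, 0.035, 0], [0, 0, 0]],
    [[0.215, 0.035, 0.02], [0, 0, 0]],
  ],
)

```text
clock: 4.58
tool_pos: [0.5893, -0.1611, 0.2784]
ee_rot: [3.024, -0.032, 0.82]
ft_force: [0.1, -0.3, 1.0]
width: 0.0465
finger_force: 0.0
```

Emit:
step_arm(
  moves=[
    [[0, 0, 0], [0, 0, 0]],
    [[0, 0, 0], [0, 0, 0]],
    [[0, 0, 0], [0, 0, 0]],
  ],
)

```text
clock: 4.83
tool_pos: [0.5829, -0.1586, 0.2695]
ee_rot: [3.034, -0.032, 0.803]
ft_force: [-0.1, 0.3, -0.1]
width: 0.0468
finger_force: 0.0
```

```bash
sed -i 's/.0425,-.0255/.0445,-.0255/' plan.py; python3 -c "
from plan import *
now();gos(30,-200,27)
a=imaging.capture('scene');b=imaging.capture('top');print(proj('top',W(CH,(-137,-172,72))),proj('scene',W(CH,(-137,-172,72))))
cv2.imwrite('pics/v3.png',np.hstack([cv2.resize(a[110:210,250:350],(400,400)),cv2.resize(b[110:210,270:370],(400,400))]))
"
```

```text
u,v,n 36.4 -203.6 99.7 F [-0.1  0.3 -0.1] w 46.8 ff 0.0 t 4.8333
row [-0.0074, -0.0041, 0.0909] [-0.0031, 0.004, 0.0019] | mm 73.1 deg 0.5 t 4.8333
[317.51597009 194.7531893 ] [328.3921505  180.23773527]
```

View pics/v3.png

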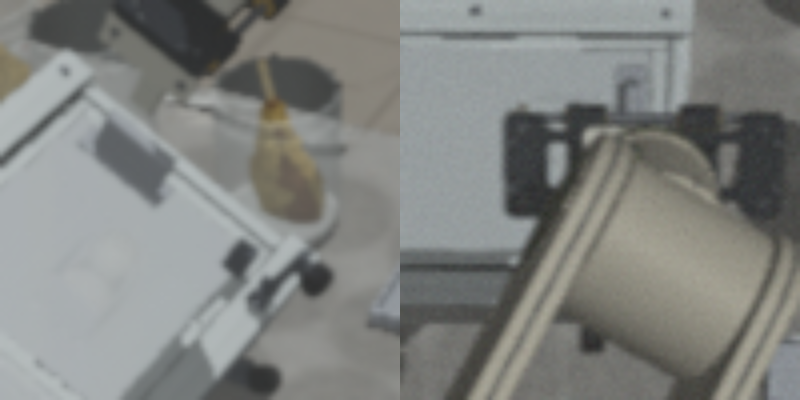

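The knob appears at scene (329.5,179.5), against (328.4,180.2) predicted for 1.75 rad, so the catch is fully over. Now down to the fin.

Emit:
step_arm(
  moves=[
    [[-0.0074, -0.004, 0.03], [-0.003, 0.004, 0.002]],
    [[-0.0074, -0.004, 0.06], [-0.003, 0.004, 0.002]],
    [[-0.0074, -0.004, 0.08], [-0.003, 0.004, 0.002]],
    [[-0.0074, -0.004, 0.0905], [-0.003, 0.004, 0.002]],
    [[-0.0074, -0.004, 0.0905], [-0.003, 0.004, 0.002]],
  ],
)

```text
clock: 5.35
tool_pos: [0.6133, -0.1556, 0.2024]
ee_rot: [3.029, -0.04, 0.81]
ft_force: [-0.1, 0.6, -0.1]
width: 0.0465
finger_force: 0.0
```

Emit:
step_arm(
  moves=[
    [[0, 0, 0], [0, 0, 0]],
    [[0, 0, 0], [0, 0, 0]],
    [[0, 0, 0], [0, 0, 0]],
    [[0, 0, 0], [0, 0, 0]],
    [[0, 0, 0], [0, 0, 0]],
  ],
  gripper=0,
  squeeze=15,
)

```text
clock: 5.77
tool_pos: [0.6147, -0.1563, 0.2057]
ee_rot: [3.026, -0.039, 0.816]
ft_force: [0.4, 1.2, -0.2]
width: 0.0176
finger_force: 0.0
```

Emit:
step_arm(
  moves=[
    [[0, 0, 0], [0, 0, 0]],
    [[0, 0, 0], [0, 0, 0]],
    [[0, 0, 0], [0, 0, 0]],
    [[0, 0, 0], [0, 0, 0]],
  ],
)

```text
clock: 6.1
tool_pos: [0.6147, -0.1557, 0.2053]
ee_rot: [3.027, -0.038, 0.815]
ft_force: [-4.0, 3.6, 5.8]
width: 0.0119
finger_force: 15.0
```

```bash
python3 -c "
from plan import *
now();gos(30,-40,27)"
```

```text
u,v,n 31.6 -200.0 28.3 F [-4.   3.6  5.8] w 11.9 ff 15.005632638931274 t 6.1
row [-0.002, -0.1999, 0.0016] [-0.0001, -0.0015, 0.0001] | mm 160.0 deg 0.1 t 6.1
```

Emit:
step_arm(
  moves=[
    [[0, -0.02, 0], [0, 0, 0]],
    [[0, -0.045, 0], [0, 0, 0]],
    [[0, -0.07, 0], [0, 0, 0]],
    [[0, -0.095, 0], [0, 0, 0]],
    [[0, -0.12, 0], [0, 0, 0]],
  ],
)

```text
clock: 6.52
tool_pos: [0.6174, -0.0602, 0.2054]
ee_rot: [3.025, -0.04, 0.816]
ft_force: [3.3, -2.6, -0.7]
width: 0.0119
finger_force: 15.0
```

Emit:
step_arm(
  moves=[
    [[0, -0.025, 0], [0, 0, 0]],
    [[0, -0.05, 0], [0, 0, 0]],
    [[0, -0.07, 0], [0, 0, 0]],
    [[0, -0.082, 0], [0, 0, 0]],
    [[0, -0.082, 0], [0, 0, 0]],
  ],
)

```text
clock: 6.93
tool_pos: [0.6193, 0.0043, 0.2053]
ee_rot: [3.022, -0.037, 0.816]
ft_force: [2.8, -7.8, 1.8]
width: 0.0121
finger_force: 15.0
```

Emit:
step_arm(
  moves=[
    [[0, 0, 0], [0, 0, 0]],
    [[0, 0, 0], [0, 0, 0]],
  ],
)

```text
clock: 7.1
tool_pos: [0.6193, 0.0043, 0.2053]
ee_rot: [3.024, -0.039, 0.816]
ft_force: [2.0, -6.6, 0.3]
width: 0.0119
finger_force: 15.0
```

```bash
python3 -c "
from plan import *
now()"
```

```text
u,v,n 32.1 -39.9 28.0 F [ 2.  -6.6  0.3] w 11.9 ff 14.990829080343246 t 7.1
```

The door travelled 160.1 mm and reached its stop. Releasing, retreating and moving over the shaker.

Emit:
step_arm(
  moves=[
    [[0, 0, 0], [0, 0, 0]],
    [[0, 0, 0], [0, 0, 0]],
    [[0, 0, 0], [0, 0, 0]],
    [[0, 0, -0.04], [0, 0, 0]],
    [[0, 0, -0.08], [0, 0, 0]],
  ],
  gripper=0.38,
)

```text
clock: 7.52
tool_pos: [0.5845, 0.0067, 0.2567]
ee_rot: [3.031, -0.039, 0.804]
ft_force: [0.7, 1.0, 0.7]
width: 0.0345
finger_force: 0.0
```

Emit:
step_arm(
  moves=[
    [[-0.02, 0.04, 0], [0, 0, 0]],
    [[-0.04, 0.08, 0], [0, 0, 0]],
    [[-0.04, 0.12, 0], [0, 0, 0]],
    [[-0.04, 0.138, 0], [0, 0, 0]],
    [[-0.04, 0.138, 0], [0, 0, 0]],
  ],
  gripper=0.68,
)

```text
clock: 7.93
tool_pos: [0.5555, -0.1061, 0.2438]
ee_rot: [3.026, -0.044, 0.813]
ft_force: [-0.1, -0.1, 0.1]
width: 0.0616
finger_force: 0.0
```

Emit:
step_arm(
  moves=[
    [[0, 0, 0], [0, 0, 0]],
    [[0, 0, 0], [0, 0, 0]],
  ],
)

```text
clock: 8.1
tool_pos: [0.556, -0.1027, 0.2438]
ee_rot: [3.028, -0.039, 0.813]
ft_force: [0.9, 0.4, 0.4]
width: 0.063
finger_force: 0.0
```

```bash
python3 -c "
from plan import *
now();gos(0,-150,-20)
a=imaging.capture('scene')
for n in(-6,-30): print(proj('scene',W(CH,(0,-150,n))))
cv2.imwrite('pics/v4.png',cv2.resize(a[120:210,230:350],None,fx=5,fy=5,interpolation=cv2.INTER_CUBIC))
"
```

```text
u,v,n -1.1 -148.4 91.6 F [0.9 0.4 0.4] w 63.0 ff 0.0 t 8.1
row [0.0012, 0.002, 0.1395] [-0.0001, -0.0009, -0.0003] | mm 111.6 deg 0.1 t 8.1
[277.17502021 169.1985559 ]
[274.38551715 173.70893018]
```

View pics/v4.png

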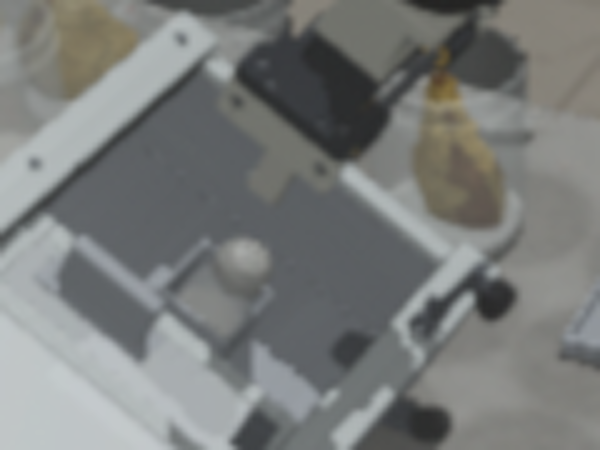

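The door is fully open. The shaker's cap shows at crop (242,265), which is scene (278.0,172.6), against (275.8,171.5) predicted for a square stand, so it leans a little. I'll convert that offset to (u,v).

```bash
python3 -c "
from plan import *
a=imaging.capture('scene'); p0=proj('scene',W(CH,(0,-150,-18)))
J=np.array([proj('scene',W(CH,(10,-150,-18)))-p0,proj('scene',W(CH,(0,-140,-18)))-p0]).T/10
print(p0,J)
# cap blob: bright, warm-ish against dark tub
c=a[155:190,262:295].astype(int); g=c.mean(2); m=((g>125)).astype(np.uint8)
for r in range(0,35,1): print(155+r,' '.join('%3d'%x for x in g[r]))
"
```

```text
[275.77102909 171.46868261] [[-0.2632452  -0.18515285]
 [-0.21469452  0.18599301]]
155  96  96  96  95  93  95  95  95  95  95  96  96  95  95  95  95  96  99 106 111 111 111 110 111 111 103  93  98 106 109 103  97 100
156  96  96  97  94  93  96  95  96  96  95  95  95  96  96  95  95  96 103 109 111 111 111 110 111 107  97  91  95  98 104 107 107 111
157  97  97  96  95  95  95  96  96  95  95  95  95  95  95  95  95  96 101 108 111 111 111 111 111 103  93  93  94  95  98 102 108 111
158  96  96  96  95  95  95  95  93  92  95  95  95  95  95  95  95  95  96 102 107 110 111 111 106  97  93  94  94  94  94  96 101 103
159  97  96  96  95  96  96  95  94  92  94  98  95  95  95  95  95  95  96  97 101 105 108 108  98  92  94  95  95  95  94  95  96  96
160  97  97  96  97  96  95  96  95  94  95  98  97  95  95  95  95  95  95  95  96  99 103 102  93  93  95  95  95  95  94  94  94  94
161  96  97  96  96  96  95  96  96  96  96  97  96  95  95  95  95  95  94  95  95  95  97  97  94  94  95  95  95  95  96  95  94  94
162  97  97  97  96  96  95  95  96  97  96  96  95  94  94  95  
[... 3042 characters left out ...]
  99  99  99  99  99
185 174 180 180 174 156 126 107 102 105 113 120 124 128 127 121 109  95  85  86  94  96  97  97  98  98  99 100 100 100 100  99  98  98
186 166 175 181 180 175 162 137 108 101 103 110 118 123 121 110  95  83  83  91  96  97  97  98  99 100  99 100 100  99  99  99  99  98
187 161 166 176 182 180 177 164 137 111 101 103 109 111 106  94  83  82  89  98 100  98  97  99  99  99  99  99  99  99  99  99  98  98
188 163 168 172 176 180 180 178 172 154 121 102 101 101  95  81  81  88  97 117 123 107 102  99  99  99  99  99  99  99  99  98  98  98
189 168 170 171 169 172 177 180 182 175 149 109  96  91  86  81  88  95 101 127 145 139 126 103 100  99 100 100  99  99  99  98  98  98
```

The cap leans about 4–5 mm toward -u and 3–4 mm toward -v. That is the natural downhill lean and within the stated play. I aim at u=-4.5, v=-153 and descend.

Emit:
step_arm(
  moves=[
    [[-0.004, 0.006, 0.04], [0, 0, 0]],
    [[-0.004, 0.006, 0.08], [0, 0, 0]],
    [[-0.004, 0.006, 0.11], [0, 0, 0]],
    [[-0.004, 0.006, 0.13], [0, 0, 0]],
    [[-0.004, 0.006, 0.138], [0, 0, 0]],
  ],
)

```text
clock: 8.62
tool_pos: [0.6077, -0.1074, 0.1432]
ee_rot: [3.031, -0.036, 0.808]
ft_force: [-1.1, -0.1, -0.1]
width: 0.0634
finger_force: 0.0
```

Emit:
step_arm(
  moves=[
    [[0, 0, 0], [0, 0, 0]],
    [[0, 0, 0], [0, 0, 0]],
    [[0, 0, 0], [0, 0, 0]],
  ],
)

```text
clock: 8.87
tool_pos: [0.6091, -0.1093, 0.1485]
ee_rot: [3.026, -0.038, 0.817]
ft_force: [0.4, 0.6, -0.2]
width: 0.0632
finger_force: 0.0
```

```bash
python3 -c "
from plan import *
now();gos(-4.5,-153,-20)"
```

```text
u,v,n -2.6 -153.6 -17.5 F [ 0.4  0.6 -0.2] w 63.2 ff 0.0 t 8.8667
row [-0.0023, -0.0008, 0.0031] [0.0003, -0.0023, 0.0005] | mm 3.2 deg 0.2 t 8.8667
```

Emit:
step_arm(
  moves=[
    [[-0.002, 0, 0.002], [0, 0, 0]],
    [[-0.002, 0, 0.002], [0, 0, 0]],
    [[-0.002, 0, 0.002], [0, 0, 0]],
    [[-0.002, 0, 0.002], [0, 0, 0]],
    [[-0.002, 0, 0.002], [0, 0, 0]],
  ],
  gripper=0,
  squeeze=15,
)

```text
clock: 9.28
tool_pos: [0.6079, -0.1095, 0.145]
ee_rot: [3.027, -0.039, 0.815]
ft_force: [0.2, 0.5, 0.5]
width: 0.0344
finger_force: 0.2
```

Emit:
step_arm(
  moves=[
    [[0, 0, 0], [0, 0, 0]],
    [[0, 0, 0], [0, 0, 0]],
    [[0, 0, 0], [0, 0, 0]],
    [[0, 0, 0], [0, 0, 0]],
  ],
)

```text
clock: 9.62
tool_pos: [0.608, -0.1096, 0.145]
ee_rot: [3.027, -0.039, 0.814]
ft_force: [-2.4, -0.1, 1.7]
width: 0.0327
finger_force: 14.8
```

```bash
python3 -c "
from plan import *
now();gos(-4.5,-153,105)"
```

```text
u,v,n -5.3 -154.0 -20.1 F [-2.4 -0.1  1.7] w 32.7 ff 14.781119263196842 t 9.6167
row [0.0013, -0.0011, -0.1564] [0.0003, -0.0014, -0.0] | mm 125.1 deg 0.1 t 9.6167
```

The cap is held at 32.7 mm. Drawing it straight out along n.

Emit:
step_arm(
  moves=[
    [[0, 0, -0.015], [0, 0, 0]],
    [[0, 0, -0.035], [0, 0, 0]],
    [[0, 0, -0.06], [0, 0, 0]],
    [[0, 0, -0.085], [0, 0, 0]],
    [[0, 0, -0.11], [0, 0, 0]],
  ],
)

```text
clock: 10.03
tool_pos: [0.5628, -0.1079, 0.2206]
ee_rot: [3.028, -0.039, 0.812]
ft_force: [-0.1, -0.3, -0.6]
width: 0.0325
finger_force: 14.8
```

Emit:
step_arm(
  moves=[
    [[0, 0, -0.025], [0, 0, 0]],
    [[0, 0, -0.045], [0, 0, 0]],
    [[0, 0, -0.06], [0, 0, 0]],
    [[0, 0, -0.065], [0, 0, 0]],
    [[0, 0, -0.065], [0, 0, 0]],
  ],
)

```text
clock: 10.45
tool_pos: [0.5379, -0.1078, 0.2668]
ee_rot: [3.026, -0.039, 0.816]
ft_force: [-0.6, 0.4, -1.6]
width: 0.0325
finger_force: 14.8
```

```bash
python3 -c "
from plan import *
now()
print(telemetry.get_state()['joint_positions'].round(2))
go([.42,-.11,.30],Rdown())
a=imaging.capture('scene')
cv2.imwrite('pics/v5.png',cv2.resize(a[90:210,220:360],None,fx=5,fy=5,interpolation=cv2.INTER_CUBIC))
"
```

```text
u,v,n -5.2 -154.0 120.5 F [-0.6  0.4 -1.6] w 32.5 ff 14.792090808768421 t 10.45
[-0.42 -0.55  2.09  0.22  1.11  1.12]
row [-0.1064, 0.0066, -0.1099] [0.0006, -0.3354, -0.0001] | mm 122.5 deg 30.2 t 10.45
```

View pics/v5.png

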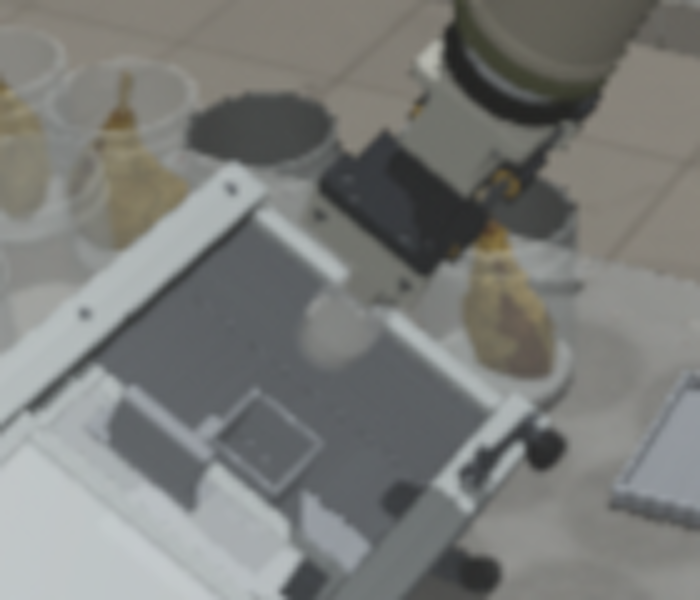

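The shaker is held upright-in-hand at crop (335,320) and fully clear of the sleeve. I carry it sideways off the chest while turning it upright. The picture budget is now used up, so the remaining checks are numeric.

Emit:
step_arm(
  moves=[
    [[0.005, 0.02, -0.01], [0, -0.05, 0]],
    [[0.01, 0.05, -0.02], [0, -0.12, 0]],
    [[0.015, 0.085, -0.0275], [0, -0.19, 0]],
    [[0.019, 0.12, -0.0325], [0, -0.26, 0]],
    [[0.019, 0.155, -0.0325], [0, -0.3354, 0]],
  ],
)

```text
clock: 10.92
tool_pos: [0.5354, -0.2331, 0.2968]
ee_rot: [3.141, -0.041, -0.007]
ft_force: [0.2, 0.6, -0.3]
width: 0.0323
finger_force: 14.8
```

```bash
python3 -c "
from plan import *
now()
s=telemetry.get_state();print(s['joint_positions'].round(2),s['tool_pos'])
go([.409,-.342,.20],Rdown())"
```

```text
u,v,n 10.5 -279.3 146.1 F [ 0.2  0.6 -0.3] w 32.3 ff 14.784515592465226 t 10.9167
[-0.5   0.07  1.42 -0.    1.65  1.1 ] [ 0.53539138 -0.23306137  0.29676787]
row [-0.1539, 0.1401, 0.1218] [0.0005, 0.0029, -0.0002] | mm 192.9 deg 0.3 t 10.9167
```

Emit:
step_arm(
  moves=[
    [[-0.02, 0.02, 0.01], [0, 0.003, 0]],
    [[-0.055, 0.055, 0.03], [0, 0.003, 0]],
    [[-0.09, 0.09, 0.06], [0, 0.003, 0]],
    [[-0.125, 0.12, 0.09], [0, 0.003, 0]],
    [[-0.15, 0.138, 0.115], [0, 0.003, 0]],
  ],
)

```text
clock: 11.33
tool_pos: [0.4104, -0.3399, 0.2012]
ee_rot: [-3.14, 0.04, -0.002]
ft_force: [1.0, -1.3, -1.0]
width: 0.0323
finger_force: 14.8
```

Emit:
step_arm(
  moves=[
    [[-0.004, 0.002, 0.03], [0, 0, 0]],
    [[-0.004, 0.002, 0.06], [0, 0, 0]],
    [[-0.004, 0.002, 0.08], [0, 0, 0]],
    [[-0.004, 0.002, 0.09], [0, 0, 0]],
    [[-0.004, 0.002, 0.09], [0, 0, 0]],
  ],
)

```text
clock: 11.75
tool_pos: [0.4072, -0.3388, 0.1284]
ee_rot: [-3.137, 0.04, 0.002]
ft_force: [0.1, -0.4, 0.4]
width: 0.0326
finger_force: 14.8
```

Emit:
step_arm(
  moves=[
    [[0, 0, 0], [0, 0, 0]],
    [[0, 0, 0], [0, 0, 0]],
  ],
)

```text
clock: 11.92
tool_pos: [0.4095, -0.3407, 0.1331]
ee_rot: [3.14, -0.04, 0.007]
ft_force: [0.9, 0.1, -1.0]
width: 0.0322
finger_force: 14.8
```

```bash
python3 -c "
from plan import *
s=telemetry.get_state();print(s['tool_pos'],s['ft_force'])
go([.409,-.343,.084],Rdown())
# tray outline from the top view while the arm is near (rim seen round the shaker)
a=imaging.capture('scene').mean(2)
p=proj('scene',[.409,-.343,.07]);q=proj('scene',[.409,-.343,.012]);print(p,q)
"
```

```text
[ 0.40945608 -0.34074381  0.13310997] [ 0.89348021  0.06880101 -0.96736675]
row [-0.0008, 0.0028, 0.0614] [0.0007, -0.0027, 0.0002] | mm 49.2 deg 0.3 t 11.9167
[369.39109601 166.63433406] [368.68552229 180.59557244]
```

Emit:
step_arm(
  moves=[
    [[-0.001, 0.003, 0.025], [0, -0.0027, 0]],
    [[-0.001, 0.003, 0.042], [0, -0.0027, 0]],
    [[-0.001, 0.003, 0.054], [0, -0.0027, 0]],
    [[-0.001, 0.003, 0.058], [0, -0.0027, 0]],
    [[-0.001, 0.003, 0.058], [0, -0.0027, 0]],
  ],
)

```text
clock: 12.38
tool_pos: [0.4079, -0.3425, 0.0854]
ee_rot: [-3.141, 0.04, 0.002]
ft_force: [0.2, 0.7, -0.7]
width: 0.0323
finger_force: 14.8
```

Emit:
step_arm(
  moves=[
    [[0, 0, 0], [0, 0, 0]],
    [[0, 0, 0], [0, 0, 0]],
    [[0, 0, 0.002], [0, 0, 0]],
    [[0, 0, 0.002], [0, 0, 0]],
  ],
)

```text
clock: 12.72
tool_pos: [0.4083, -0.343, 0.0846]
ee_rot: [3.14, -0.04, -0.001]
ft_force: [-0.4, -0.7, -0.4]
width: 0.0323
finger_force: 14.8
```

Emit:
step_arm(
  moves=[
    [[0, 0, 0.002], [0, 0, 0]],
    [[0, 0, 0.002], [0, 0, 0]],
    [[0, 0, 0.002], [0, 0, 0]],
  ],
)

```text
clock: 12.97
tool_pos: [0.4079, -0.3427, 0.0824]
ee_rot: [-3.141, 0.04, 0.002]
ft_force: [0.2, -0.2, -0.4]
width: 0.032
finger_force: 14.8
```

Emit:
step_arm(
  moves=[
    [[0, 0, 0.0015], [0, 0, 0]],
    [[0, 0, 0.0015], [0, 0, 0]],
    [[0, 0, 0.0015], [0, 0, 0]],
  ],
)

```text
clock: 13.22
tool_pos: [0.4079, -0.3427, 0.0812]
ee_rot: [-3.141, 0.04, 0.002]
ft_force: [0.4, 0.0, -0.9]
width: 0.0322
finger_force: 14.8
```

Emit:
step_arm(
  moves=[
    [[0, 0, 0.001], [0, 0, 0]],
    [[0, 0, 0.001], [0, 0, 0]],
    [[0, 0, 0.001], [0, 0, 0]],
  ],
)

```text
clock: 13.47
tool_pos: [0.4079, -0.3427, 0.0804]
ee_rot: [3.141, -0.04, -0.002]
ft_force: [0.4, 0.2, -0.1]
width: 0.0324
finger_force: 14.8
```

Emit:
step_arm(
  moves=[
    [[0, 0, 0.001], [0, 0, 0]],
    [[0, 0, 0.001], [0, 0, 0]],
    [[0, 0, 0.001], [0, 0, 0]],
  ],
)

```text
clock: 13.72
tool_pos: [0.4079, -0.3427, 0.0797]
ee_rot: [3.141, -0.04, -0.002]
ft_force: [-0.4, -0.2, -1.1]
width: 0.032
finger_force: 14.8
```

Emit:
step_arm(
  moves=[
    [[0, 0, 0.001], [0, 0, 0]],
    [[0, 0, 0.001], [0, 0, 0]],
    [[0, 0, 0.001], [0, 0, 0]],
  ],
)

```text
clock: 13.97
tool_pos: [0.4084, -0.343, 0.0795]
ee_rot: [3.141, -0.04, -0.0]
ft_force: [0.2, 0.7, 4.5]
width: 0.0327
finger_force: 15.1
```

Contact shows at z≈0.0797 with 4.5 N, close to the expected 0.0805. Releasing and rising.

Emit:
step_arm(
  moves=[
    [[0, 0, 0], [0, 0, 0]],
    [[0, 0, 0], [0, 0, 0]],
    [[0, 0, 0], [0, 0, 0]],
    [[0, 0, 0], [0, 0, 0]],
    [[0, 0, 0], [0, 0, 0]],
  ],
  gripper=0.7,
)

```text
clock: 14.38
tool_pos: [0.4078, -0.3426, 0.0786]
ee_rot: [-3.141, 0.04, 0.002]
ft_force: [0.3, 0.2, 0.3]
width: 0.0613
finger_force: 0.0
```

Emit:
step_arm(
  moves=[
    [[0, 0, -0.015], [0, 0, 0]],
    [[0, 0, -0.04], [0, 0, 0]],
    [[0, 0, -0.08], [0, 0, 0]],
    [[0, 0, -0.13], [0, 0, 0]],
    [[0, 0, -0.18], [0, 0, 0]],
  ],
)

```text
clock: 14.8
tool_pos: [0.4074, -0.3421, 0.2246]
ee_rot: [-3.14, 0.04, 0.003]
ft_force: [-0.4, -1.6, 0.4]
width: 0.0654
finger_force: 0.0
```

```bash
python3 -c "
from plan import *
s=telemetry.get_state();print(s['tool_pos'],s['ft_force'],s['width'])
go([.535,-.05,.30],Rdown())
x=W(CH,(31,-40,110)); print(x); go(x,Rslope())
"
```

```text
[ 0.4074135  -0.342089    0.22457493] [-0.43429247 -1.62840067  0.39075426] 0.06539377073344046
row [0.1498, -0.3692, -0.0943] [-0.0006, 0.0014, -0.0001] | mm 327.5 deg 0.1 t 14.8
[0.57733605 0.00523083 0.27576279]
row [0.201, -0.4395, -0.064] [-0.0005, 0.3347, -0.0003] | mm 390.0 deg 30.1 t 14.8
```

Emit:
step_arm(
  moves=[
    [[0.015, -0.033, -0.03], [0, 0, 0]],
    [[0.035, -0.077, -0.05], [0, 0, 0]],
    [[0.055, -0.12, -0.064], [0, 0, 0]],
    [[0.075, -0.164, -0.064], [0, 0, 0]],
    [[0.095, -0.208, -0.064], [0, 0, 0]],
  ],
  gripper=0.38,
)

```text
clock: 15.22
tool_pos: [0.4894, -0.1771, 0.2767]
ee_rot: [3.14, -0.041, 0.004]
ft_force: [0.8, 0.5, 0.4]
width: 0.0377
finger_force: 0.0
```

Emit:
step_arm(
  moves=[
    [[0.02, -0.044, 0], [0, 0.07, 0]],
    [[0.04, -0.088, 0], [0, 0.14, 0]],
    [[0.06, -0.132, 0], [0, 0.21, 0]],
    [[0.08, -0.176, 0], [0, 0.28, 0]],
    [[0.1, -0.22, 0], [0, 0.3347, 0]],
  ],
)

```text
clock: 15.63
tool_pos: [0.5732, -0.0028, 0.2758]
ee_rot: [3.025, -0.039, 0.825]
ft_force: [1.2, -0.1, -0.1]
width: 0.0355
finger_force: 0.0
```

Emit:
step_arm(
  moves=[
    [[0, 0, 0], [0, 0, 0]],
    [[0, 0, 0], [0, 0, 0]],
    [[0, 0, 0], [0, 0, 0]],
  ],
)

```text
clock: 15.88
tool_pos: [0.5727, -0.0046, 0.2749]
ee_rot: [3.027, -0.037, 0.812]
ft_force: [0.8, 0.8, 0.4]
width: 0.0354
finger_force: 0.0
```

```bash
python3 -c "
from plan import *
now();gos(31,-40,27)
s0=cv2.imread('pics/s1.png').astype(int);t0=cv2.imread('pics/t1.png').astype(int)
for n,r in(('scene',s0),('top',t0)):
    a=imaging.capture(n); cv2.imwrite(f'pics/{n}_after.png',a); d=np.abs(a-r).max(2)
    lo=np.array([400,640]);
    P3=[proj(n,[.408,-.343,z]) for z in(.005,.04,.075,.095)]
    x,y=P3[1].astype(int); m=(d[y-25:y+25,x-25:x+25]>14).astype(np.uint8)
    k,lab,st,ce=cv2.connectedComponentsWithStats(m); i=1+np.argmax(st[1:,4]); print(n,np.round(P3,1).tolist(),'blob',st[i]+[x-25,y-25,0,0,0],ce[i]+[x-25,y-25])
"
```

```text
u,v,n 26.8 -49.9 111.4 F [0.8 0.8 0.4] w 35.4 ff 0.0 t 15.8833
row [0.0052, -0.0125, 0.1055] [0.0003, -0.0006, 0.0007] | mm 85.1 deg 0.1 t 15.8833
scene [[368.9, 182.3], [369.3, 174.0], [369.7, 165.5], [370.0, 160.5]] blob [357 170  18  22 246] [366.48373984 181.50813008]
top [[381.2, 213.5], [382.7, 211.9], [384.3, 210.2], [385.2, 209.2]] blob [366 204  25  15 253] [377.56126482 211.1541502 ]
```

```bash
python3 -c "
from h import *
for n,r,(x0,x1,y0,y1) in(('scene','s1',(356,386,152,194)),('top','t1',(364,396,200,222))):
    a=cv2.imread(f'pics/{n}_after.png').astype(int);b=cv2.imread(f'pics/{r}.png').astype(int)
    D=(a-b).mean(2)
    print(n,x0); [print(y,' '.join('%3d'%v if abs(v)>5 else '  .' for v in D[y,x0:x1])) for y in range(y0,y1)]
"
```

```text
scene 356
152   .   .   .   .   .   .   .   .   .   .   .   .   .   .   .   .   .   .   .   .   .   .   .   .   .   .   .   .   .   .
153   .   .   .   .   .   .   .   .   .   .   .   .   .   .   .   .   .   .   .   .   .   .   .   .   .   .   .   .   .   .
154   .   .   .   .   .   .   .   .   .   .   .   .   .   .   .   .   .   .   .   .   .   .   .   .   .   .   .   .   .   .
155   .   .   .   .   .   .   .   .   .   .   .   .   .   .   .   .   .   .   .   .   .   .   .   .   .   .   .   .   .   .
156   .   .   .   .   .   .   .   .   .   .   .   .   .   .   .   .   .   .   .   .   .   .   .   .   .   .   .   .   .   .
157   .   .   .   .   .   .   .   .   .   .   .   .   .   .   .   .   .   .   .   .   .   .   .   .   .   .   .   .   .   .
158   .   .   .   .   .   .   .   .   .   .   .   .   .   .   .   .   .   .   .   .   .   .   .   .   .   .   .   .   .   .
159   .   .   .   .   .   .   .   .   .   .   .   .   .   .   .   .   .   .   .   .   .   .   .   .   .   .   .   .   .   .
160   .   .   .   .   .   .   .   .   .   .   .   .  -7 -11  -7   .   .   .   .   .   .   .   .   
[... 6329 characters left out ...]
 -12   .   .   .   .   .   .   .   .   .
217   .   .   .   .   .   .   .   .   . -21 -28 -49 -60 -67 -62 -60 -47 -35 -32 -25  -8   .   .   .   .   .   .   6   .   .   .   .
218   .   .   .   .   .   .   .   .   .   .   . -26 -44 -44 -45 -41 -38 -20 -13   .  -7   .   5   .   .   .   .   .   .   .   .   .
219   7   .   .   .   .   .   .   .   .   .   .  -7   .  -7  -8  -9  -5   .   .   .   .   .   .   6   .   .   .   .   .   .   7  10
220   .   .   .   .   .   .   .   .   .   .   .   6   .   .   .   .   .   .   .   .   .   .   .   .   .   .   .   .   .   .   .   .
221   .   6   .   .   .   .   .   .   .   .   5   .   .   .   .   .   .   .   .   5   .   .   .   .   .   .   .  -5   .   7  -7   .
```

Both views show the shaker standing upright: scene column x≈369 from rows 160 to 187, and the top-view cap at about (386,209), as predicted. Back to the fin.

Emit:
step_arm(
  moves=[
    [[0.005, -0.0125, 0.02], [0, 0, 0]],
    [[0.005, -0.0125, 0.05], [0, 0, 0]],
    [[0.005, -0.0125, 0.08], [0, 0, 0]],
    [[0.005, -0.0125, 0.1], [0, 0, 0]],
    [[0.005, -0.0125, 0.1045], [0, 0, 0]],
  ],
)

```text
clock: 16.4
tool_pos: [0.6178, 0.0026, 0.1997]
ee_rot: [3.029, -0.043, 0.804]
ft_force: [0.8, -0.1, -1.1]
width: 0.0353
finger_force: 0.0
```

Emit:
step_arm(
  moves=[
    [[0, 0, 0], [0, 0, 0]],
    [[0, 0, 0], [0, 0, 0]],
    [[0, 0, 0], [0, 0, 0]],
    [[0, 0, 0], [0, 0, 0]],
    [[0, 0, 0], [0, 0, 0]],
  ],
  gripper=0,
)

```text
clock: 16.82
tool_pos: [0.6191, 0.004, 0.2054]
ee_rot: [3.026, -0.039, 0.817]
ft_force: [-0.8, -1.4, 3.5]
width: 0.0118
finger_force: 15.0
```

Emit:
step_arm(
  moves=[
    [[0, 0, 0], [0, 0, 0]],
    [[0, 0, 0], [0, 0, 0]],
    [[0, 0, 0], [0, 0, 0]],
  ],
)

```text
clock: 17.07
tool_pos: [0.6191, 0.0042, 0.2054]
ee_rot: [3.026, -0.039, 0.817]
ft_force: [-4.7, -1.4, 6.7]
width: 0.012
finger_force: 15.0
```

```bash
python3 -c "
from plan import *
now();gos(31,-201,27)"
```

```text
u,v,n 32.0 -40.0 28.2 F [-4.7 -1.4  6.7] w 12.0 ff 15.00459909439087 t 17.0667
row [-0.0013, 0.2013, 0.0016] [0.0004, -0.0023, 0.0001] | mm 161.0 deg 0.2 t 17.0667
```

Emit:
step_arm(
  moves=[
    [[0, 0.02, 0], [0, 0, 0]],
    [[0, 0.045, 0], [0, 0, 0]],
    [[0, 0.07, 0], [0, 0, 0]],
    [[0, 0.095, 0], [0, 0, 0]],
    [[0, 0.12, 0], [0, 0, 0]],
  ],
)

```text
clock: 17.48
tool_pos: [0.6163, -0.0918, 0.2054]
ee_rot: [3.027, -0.037, 0.816]
ft_force: [-8.1, 2.7, 7.5]
width: 0.0118
finger_force: 15.0
```

Emit:
step_arm(
  moves=[
    [[0, 0.025, 0], [0, 0, 0]],
    [[0, 0.05, 0], [0, 0, 0]],
    [[0, 0.07, 0], [0, 0, 0]],
    [[0, 0.082, 0], [0, 0, 0]],
    [[0, 0.082, 0], [0, 0, 0]],
  ],
)

```text
clock: 17.9
tool_pos: [0.6145, -0.1557, 0.2052]
ee_rot: [3.032, -0.039, 0.815]
ft_force: [-9.0, 9.7, 11.1]
width: 0.0119
finger_force: 15.0
```

Emit:
step_arm(
  moves=[
    [[0, 0, 0], [0, 0, 0]],
    [[0, 0, 0], [0, 0, 0]],
  ],
)

```text
clock: 18.07
tool_pos: [0.6145, -0.1557, 0.2052]
ee_rot: [3.029, -0.037, 0.815]
ft_force: [-11.2, 8.0, 11.5]
width: 0.0119
finger_force: 15.0
```

```bash
python3 -c "
from plan import *
now()"
```

```text
u,v,n 31.5 -200.0 28.3 F [-11.2   8.   11.5] w 11.9 ff 15.009472668170929 t 18.0667
```

The door is back at its shut position (v=-200) and against its stop. Releasing and moving above the knob.

Emit:
step_arm(
  moves=[
    [[0, 0, 0], [0, 0, 0]],
    [[0, 0, 0], [0, 0, 0]],
    [[0, 0, 0], [0, 0, 0]],
    [[0, 0, -0.05], [0, 0, 0]],
    [[0, 0, -0.1], [0, 0, 0]],
  ],
  gripper=0.55,
)

```text
clock: 18.48
tool_pos: [0.5721, -0.155, 0.2684]
ee_rot: [3.034, -0.039, 0.801]
ft_force: [0.8, 0.1, 0.8]
width: 0.0407
finger_force: 0.0
```

Emit:
step_arm(
  moves=[
    [[-0.03, 0, -0.03], [0, 0, 0]],
    [[-0.07, -0.015, -0.04], [0, 0, 0]],
    [[-0.12, -0.036, -0.04], [0, 0, 0]],
    [[-0.17, -0.036, -0.04], [0, 0, 0]],
    [[-0.21, -0.036, -0.04], [0, 0, 0]],
  ],
)

```text
clock: 18.9
tool_pos: [0.4223, -0.1269, 0.2107]
ee_rot: [-3.036, 0.035, -0.787]
ft_force: [-0.9, -0.0, -0.1]
width: 0.0509
finger_force: 0.0
```

Emit:
step_arm(
  moves=[
    [[0, 0, 0], [0, 0, 0]],
    [[0, 0, 0], [0, 0, 0]],
    [[0, 0, 0], [0, 0, 0]],
    [[0, 0, 0], [0, 0, 0]],
  ],
)

```text
clock: 19.23
tool_pos: [0.4266, -0.1297, 0.2191]
ee_rot: [3.033, -0.035, 0.805]
ft_force: [-0.0, 0.2, -0.4]
width: 0.0511
finger_force: 0.0
```

```bash
python3 -c "
from plan import *
now();gos(-136.5,-171.5,70)"
```

```text
u,v,n -124.8 -178.7 134.6 F [-0.   0.2 -0.4] w 51.1 ff 0.0 t 19.2333
row [-0.0142, -0.0088, 0.0808] [-0.002, 0.003, 0.0009] | mm 66.0 deg 0.3 t 19.2333
```

Emit:
step_arm(
  moves=[
    [[-0.0142, -0.009, 0.015], [-0.002, 0.003, 0]],
    [[-0.0142, -0.009, 0.04], [-0.002, 0.003, 0]],
    [[-0.0142, -0.009, 0.065], [-0.002, 0.003, 0]],
    [[-0.0142, -0.009, 0.08], [-0.002, 0.003, 0]],
    [[-0.0142, -0.009, 0.08], [-0.002, 0.003, 0]],
  ],
)

```text
clock: 19.65
tool_pos: [0.4475, -0.1213, 0.154]
ee_rot: [3.033, -0.036, 0.805]
ft_force: [-0.5, -0.5, -0.1]
width: 0.0508
finger_force: 0.0
```

Emit:
step_arm(
  moves=[
    [[0, 0, 0], [0, 0, 0]],
    [[0, 0, 0], [0, 0, 0]],
    [[0, 0, 0], [0, 0, 0]],
    [[0, 0, 0], [0, 0, 0]],
    [[0, 0, 0], [0, 0, 0]],
  ],
  gripper=0,
  squeeze=12,
)

```text
clock: 20.07
tool_pos: [0.4472, -0.1226, 0.1558]
ee_rot: [3.03, -0.038, 0.807]
ft_force: [0.3, 0.4, 0.0]
width: 0.0229
finger_force: 0.0
```

Emit:
step_arm(
  moves=[
    [[0, 0, 0], [0, 0, 0]],
    [[0, 0, 0], [0, 0, 0]],
    [[0, 0, 0], [0, 0, 0]],
    [[0, 0, 0], [0, 0, 0]],
  ],
)

```text
clock: 20.4
tool_pos: [0.447, -0.1226, 0.1554]
ee_rot: [3.031, -0.038, 0.806]
ft_force: [-6.3, -2.1, 5.2]
width: 0.0198
finger_force: 12.0
```

```bash
python3 -c "
from plan import *
now(); f=lambda q:np.array([50*np.cos(q)-18*np.sin(q),0,-(50*np.sin(q)+18*np.cos(q))])/800
for q in (1.6,1.4,1.2,1,.8): print(q,(f(q)-f(1.75)).round(4))
for q in (.6,.4,.2,0,-.15): print(q,(f(q)-f(.8)).round(4))"
```

```text
u,v,n -139.2 -171.2 69.2 F [-6.3 -2.1  5.2] w 19.8 ff 12.001321613788605 t 20.4
1.6 [ 0.009   0.     -0.0043]
1.4 [ 0.0217  0.     -0.0079]
1.2 [ 0.035   0.     -0.0089]
1 [ 0.0481  0.     -0.0073]
0.8 [ 0.0607  0.     -0.003 ]
0.6 [0.0115 0.     0.0067]
0.4 [0.0214 0.     0.0154]
0.2 [0.0294 0.     0.026 ]
0 [0.0351 0.     0.038 ]
-0.15 [0.0378 0.     0.0476]
```

Emit:
step_arm(
  moves=[
    [[0.009, 0, -0.0043], [0, 0, 0]],
    [[0.0225, 0, -0.0079], [0, 0, 0]],
    [[0.036, 0, -0.0089], [0, 0, 0]],
    [[0.05, 0, -0.0073], [0, 0, 0]],
    [[0.063, 0, -0.003], [0, 0, 0]],
  ],
)

```text
clock: 20.82
tool_pos: [0.4895, -0.1238, 0.1819]
ee_rot: [3.031, -0.038, 0.804]
ft_force: [-2.3, -3.7, 0.1]
width: 0.0197
finger_force: 12.0
```

Emit:
step_arm(
  moves=[
    [[0.0122, 0, 0.0067], [0, 0, 0]],
    [[0.0225, 0, 0.0154], [0, 0, 0]],
    [[0.031, 0, 0.026], [0, 0, 0]],
    [[0.037, 0, 0.038], [0, 0, 0]],
    [[0.039, 0, 0.044], [0, 0, 0]],
  ],
)

```text
clock: 21.23
tool_pos: [0.5356, -0.1251, 0.1678]
ee_rot: [3.029, -0.038, 0.809]
ft_force: [0.4, -4.5, 5.3]
width: 0.0198
finger_force: 12.0
```

Emit:
step_arm(
  moves=[
    [[0, 0, 0], [0, 0, 0]],
    [[0, 0, 0], [0, 0, 0]],
  ],
)

```text
clock: 21.4
tool_pos: [0.5352, -0.1251, 0.1679]
ee_rot: [3.029, -0.038, 0.809]
ft_force: [4.9, -4.2, 2.1]
width: 0.0198
finger_force: 12.0
```

```bash
python3 -c "
from plan import *
now();gos(-57.5,-171.5,36)"
```

```text
u,v,n -56.6 -171.4 36.0 F [ 4.9 -4.2  2.1] w 19.8 ff 12.001374810934067 t 21.4
row [-0.0012, 0.0001, -0.0] [-0.0006, 0.001, -0.0] | mm 1.0 deg 0.1 t 21.4
```

Emit:
step_arm(
  moves=[
    [[0, 0, 0.004], [0, 0, 0]],
    [[0, 0, 0.004], [0, 0, 0]],
  ],
)

```text
clock: 21.57
tool_pos: [0.5371, -0.1252, 0.1656]
ee_rot: [3.029, -0.038, 0.811]
ft_force: [4.5, -3.5, 4.7]
width: 0.0196
finger_force: 12.0
```

Emit:
step_arm(
  moves=[
    [[0, 0, 0], [0, 0, 0]],
    [[0, 0, 0], [0, 0, 0]],
    [[0, 0, 0], [0, 0, 0]],
    [[0, 0, 0], [0, 0, 0]],
    [[0, 0, -0.02], [0, 0, 0]],
  ],
  gripper=0.5,
)

```text
clock: 21.98
tool_pos: [0.5261, -0.1231, 0.1741]
ee_rot: [3.037, -0.038, 0.798]
ft_force: [0.1, 0.9, -0.7]
width: 0.0451
finger_force: 0.0
```

Emit:
step_arm(
  moves=[
    [[0, 0, -0.05], [0, 0, 0]],
    [[0, 0, -0.1], [0, 0, 0]],
    [[-0.04, 0, -0.13], [0, 0, 0]],
    [[-0.08, 0, -0.15], [0, 0, 0]],
    [[-0.12, 0, -0.16], [0, 0, 0]],
  ],
)

```text
clock: 22.4
tool_pos: [0.409, -0.1363, 0.2402]
ee_rot: [-3.032, 0.03, -0.755]
ft_force: [0.2, 0.0, -0.8]
width: 0.0461
finger_force: 0.0
```

Emit:
step_arm(
  moves=[
    [[-0.05, -0.04, 0], [0, 0, 0]],
    [[-0.1, -0.08, 0], [0, 0, 0]],
    [[-0.1, -0.12, 0], [0, 0, 0]],
    [[-0.1, -0.16, 0], [0, 0, 0]],
    [[-0.1, -0.2, 0], [0, 0, 0]],
  ],
)

```text
clock: 22.82
tool_pos: [0.433, -0.054, 0.2069]
ee_rot: [-3.04, 0.033, -0.717]
ft_force: [0.9, 0.6, -0.5]
width: 0.0461
finger_force: 0.0
```

```bash
python3 -c "
from plan import *
now(); print(telemetry.get_state()['joint_positions'].round(2))
for n in('scene','top'):
    a=cv2.imread(f'pics/{n}0.png').astype(int);b=imaging.capture(n); cv2.imwrite(f'pics/{n}_end.png',b); b=b.astype(int)
    k=proj(n,W(CH,(-60,-172,44))).astype(int); x,y=k
    for nm,i in(('start',a),('end',b)):
        m=i[y-14:y+15,x-14:x+15].mean(2)<75; r,c=np.nonzero(m); print(n,nm,'dark px',m.sum(),'centre',(c.mean()+x-14).round(2),(r.mean()+y-14).round(2),'upmost',(c[r==r.min()]+x-14).mean(),r.min()+y-14)
    print('diff in window',np.abs(a-b)[y-14:y+15,x-14:x+15].mean().round(2))
    for nm,X in(('jar',(.607,-.38,.08)),('timer',(.389,-.103,.03)),('tape',(.382,.083,.02)),('fin',W(CH,(30,-200,34))),('ufin',W(CH,(30,200,40))),('shaker vs after',(.408,-.343,.05))):
        x,y=proj(n,X).astype(int); ref=cv2.imread(f'pics/{n}_after.png').astype(int) if 'sh' in nm else a
        D=np.abs(ref-b)[y-12:y+13,x-12:x+13].max(2); print('  ',nm,(x,y),'mean diff',D.mean().round(1),'frac>25',(D>25).mean().round(3))
"
```

```text
u,v,n -127.1 -102.8 121.7 F [ 0.9  0.6 -0.5] w 46.1 ff 0.0 t 22.8167
[-0.4  -0.89  2.37  0.2   1.24  1.16]
scene start dark px 73 centre 305.86 171.34 upmost 306.0 165
scene end dark px 104 centre 309.38 169.05 upmost 316.5 161
diff in window 11.68
   jar (np.int64(320), np.int64(143)) mean diff 4.5 frac>25 0.042
   timer (np.int64(343), np.int64(223)) mean diff 2.7 frac>25 0.0
   tape (np.int64(317), np.int64(271)) mean diff 24.2 frac>25 0.451
   fin (np.int64(283), np.int64(145)) mean diff 2.6 frac>25 0.0
   ufin (np.int64(193), np.int64(231)) mean diff 2.8 frac>25 0.0
   shaker vs after (np.int64(369), np.int64(171)) mean diff 1.0 frac>25 0.0
top start dark px 51 centre 318.35 172.12 upmost 318.0 166
top end dark px 54 centre 318.28 171.94 upmost 317.5 166
diff in window 2.72
   jar (np.int64(392), np.int64(151)) mean diff 3.8 frac>25 0.0
   timer (np.int64(311), np.int64(219)) mean diff 29.5 frac>25 0.446
   tape (np.int64(256), np.int64(222)) mean diff 43.0 frac>25 0.789
   fin (np.int64(326), np.int64(139)) mean diff 3.9 frac>25 0.0
   ufin (np.int64(196), np.int64(139)) mean diff 3.4 frac>25 0.0
   shaker vs after (np.int64(383), np.int64(211)) mean diff 4.1 frac>25 0.0
```

In the top view the catch matches its starting picture (dark centre 318.3,171.9 both times), so it is locked. Joint 2 is near its range limit, so I move to an easier pose that also uncovers the tape.

```bash
python3 -c "
from plan import *
go([.50,-.20,.33],Rdown())"
```

```text
row [0.1463, 0.1832, -0.1036] [-0.0176, -0.2947, 0.0078] | mm 205.0 deg 26.6 t 22.9167
```

Emit:
step_arm(
  moves=[
    [[0.02, 0.02, -0.03], [0, -0.05, 0]],
    [[0.05, 0.06, -0.06], [-0.01, -0.11, 0]],
    [[0.08, 0.1, -0.08], [-0.01, -0.17, 0]],
    [[0.11, 0.14, -0.1], [-0.015, -0.23, 0]],
    [[0.146, 0.18, -0.104], [-0.0176, -0.295, 0]],
  ],
)

```text
clock: 23.33
tool_pos: [0.4761, -0.166, 0.313]
ee_rot: [3.137, -0.031, 0.073]
ft_force: [-0.2, 0.5, 1.2]
width: 0.0462
finger_force: 0.0
```

Emit:
step_arm(
  moves=[
    [[0, 0, 0], [0, 0, 0]],
    [[0, 0, 0], [0, 0, 0]],
    [[0, 0, 0], [0, 0, 0]],
  ],
)

```text
clock: 23.58
tool_pos: [0.4752, -0.1639, 0.3095]
ee_rot: [3.14, -0.03, 0.073]
ft_force: [0.4, 0.1, -0.1]
width: 0.0464
finger_force: 0.0
```

```bash
python3 -c "
from plan import *
now(); print(telemetry.get_state()['joint_positions'].round(2))
for n in('scene','top'):
    a=cv2.imread(f'pics/{n}0.png').astype(int);b=imaging.capture(n); cv2.imwrite(f'pics/{n}_end2.png',b); b=b.astype(int)
    for nm,X in(('catch',W(CH,(-60,-172,44))),('jar',(.607,-.38,.08)),('timer',(.389,-.103,.03)),('tape',(.382,.083,.02)),('fin',W(CH,(30,-200,34))),('shaker vs after',(.408,-.343,.05))):
        x,y=proj(n,X).astype(int); ref=cv2.imread(f'pics/{n}_after.png').astype(int) if 'sh' in nm else a
        D=np.abs(ref-b)[y-12:y+13,x-12:x+13].max(2); print(n,nm,(x,y),'mean diff',D.mean().round(1),'frac>25',(D>25).mean().round(3))
    x,y=proj(n,(.382,.083,.02)).astype(int)
    for i in(a,b):
        w=i[y-14:y+15,x-14:x+15]; m=(w[...,2]-w[...,0]>12); r,c=np.nonzero(m); print(n,'tape warm px',m.sum(),c.mean()+x-14 if m.any() else 0,r.mean()+y-14 if m.any() else 0)
"
```

```text
u,v,n -36.8 -211.7 188.1 F [ 0.4  0.1 -0.1] w 46.4 ff 0.0 t 23.5833
[-0.45 -0.2   1.66  0.02  1.64  1.14]
scene catch (np.int64(303), np.int64(168)) mean diff 7.1 frac>25 0.01
scene jar (np.int64(320), np.int64(143)) mean diff 6.6 frac>25 0.018
scene timer (np.int64(343), np.int64(223)) mean diff 6.5 frac>25 0.0
scene tape (np.int64(317), np.int64(271)) mean diff 6.8 frac>25 0.029
scene fin (np.int64(283), np.int64(145)) mean diff 6.5 frac>25 0.0
scene shaker vs after (np.int64(369), np.int64(171)) mean diff 4.2 frac>25 0.0
scene tape warm px 289 317.05190311418687 269.0449826989619
scene tape warm px 283 317.434628975265 268.81625441696116
top catch (np.int64(317), np.int64(168)) mean diff 66.1 frac>25 0.832
top jar (np.int64(392), np.int64(151)) mean diff 4.0 frac>25 0.0
top timer (np.int64(311), np.int64(219)) mean diff 7.8 frac>25 0.088
top tape (np.int64(256), np.int64(222)) mean diff 16.0 frac>25 0.264
top fin (np.int64(326), np.int64(139)) mean diff 35.3 frac>25 0.646
top shaker vs after (np.int64(383), np.int64(211)) mean diff 3.9 frac>25 0.0
top tape warm px 152 256.4013157894737 222.25
top tape warm px 210 260.26190476190476 221.0142857142857
```

In the unobstructed scene view, the catch, fin, jar, timer and tape match the start, and the shaker stands where it was placed. Handing in.

```bash
python3 -c "
from rig import bot
print(bot.job_done())"
```

```text
the job is handed in; nothing more can be done
None
```

The job is handed in at about 24 s of the 72 s allowed: the shaker stands upright near the middle of the farthest tray, the door is shut, the catch is locked and the bystanders are unmoved. The last two camera pictures, checked numerically, support this, but the hand-in returned no verdict.

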